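# Depth-gauge a sloping tube holder and show the tip over the reading plate

## Robot

A 6-joint arm with a two-finger parallel gripper is mounted at the origin on the work surface. World frame = base frame: x ahead of the robot, y to its left, z up, the work surface at z = 0. Lengths are in m, angles in degrees, forces in N, time in s.
With the tool pointing down it reaches from about 0.4 to 0.825 m from the base axis. Payload 7 kg.
Tool frame: the origin (TCP) lies midway between the tips of the shut fingers; the grasp point (between the pads) lies r.tcp_to_grasp behind it (r.tcp_to_grasp is the distance from the TCP to the grasp point, in m); x points along the fingers, y is the direction in which the jaws open and shut, and the axes are right-handed (so a half turn about x gives the same grasp; the last joint's range is limited). The gripper opens to 88 mm and grips with 3 to 60 N. Pads are 19 mm wide; open, the fingers measure 130 mm over their backs; the gripper's body (78 mm by 193 mm) begins 47 mm behind the grasp point.
Start: joints at [-50.758, 20.546, 0.682, 0, -70.136, -16.507], TCP at [0.261, -0.623, 0.227] pointing down, gripper open.
Joint ranges: [-176.03, 176.03], [-82.01, 121.73], [-58.28, 71.71], [-173.87, 95.51], [-174.79, -0.11], [-173.66, 173.66]. Speed limits (degrees/s): [136.94, 136.94, 172.46, 180, 180, 180].

## Interface

Orientations are given as [roll, pitch, yaw] about the fixed x, y, z axes, in that order (R = Rz(yaw) Ry(pitch) Rx(roll)).
In Python, from plant import r gives the robot as it stands.
- The arm moves only by the tool carry_out, never from a script. Its argument "moves" is a list of rows, each a list of 7 numbers: the shift along the world's x, y, z in mm, then the turn, a rotation vector about the world's x, y, z in rad, then the opening in per cent of the stroke, from 0 (shut) to 100 (fully open). In form: [[x, y, z, wx, wy, wz, claw], ...]. A call has 1 to 5 rows; each row is the pose to reach, as a shift and turn from the pose commanded when the call began; what a row does not reach only later rows make up. A row lasts 1/10 s, in which the tool goes at most 50 mm and 8.59 degrees, less where a joint would pass 70% of its speed; a pose out of reach is approached as far as the arm can. A call with a gripper value outside its range is refused whole. The fingers move at their own pace and stop on an object; "squeeze" is the grip in N (left out, the last holds). Time passes only in rows, so rows that repeat a pose let the fingers close. It gives the time, the measured TCP pose, the force and the opening at its end, in the units of the state.
- r.get_state(): the state, without advancing time (a new reading comes with each control period).
- r.capture(name): name is "scene" or "top" or "wrist"; returns the picture (420x560x3 uint8, blue, green, red); there is no depth.
- r.camera_params(name): a dict with "K" (3x3 intrinsics, pixels), "rvec" (rotation vector, rad) and "tvec" (3), from world to camera coordinates, as OpenCV has them. Camera axes: x right, y down, z forward; pixel columns grow to the right and rows downward; lengths in m; the calibration is good to about 2 mm. A picture is of the moment at which its call begins: read the wrist's pose just before it. camera_params takes no time and is no camera call; for the wrist camera it gives the pose at the moment of the call.
- r.close_job(): hands the job in, once; it reports no verdict.
The state is a dict: "time_s": time; "joints": joint angles; "qd": joint speeds; "joint_torque": joint torques, N m; "tcp_pos": TCP position; "eef_rot": TCP orientation; "contact_force": force on the tool from outside, world axes, zero at the start; "moment": the same for the moment, N m; "gripper_width": finger opening in m.
Only numpy, scipy, OpenCV 4.12 (cv2) and the standard library are available. Lean on these libraries where they do the work, as an engineer would, in place of code of your own. Each camera call takes 0.05 s, during which the arm holds its last target. There are 200 camera calls.

## Task

Check the sloping sample-tube holder with the depth gauge: take the gauge out of its cradle, push its rod down the guide tube until the collar stops against the mouth, and draw it right out again. Then hold the gauge level in the air with its tip about 3 cm above the middle of the white reading plate, touching nothing but the gripper, and finish there still holding it steady. Leave the tube rack, the bottle and the yellow tub where they stand.

Things in the scene. Friction and masses are not known exactly. Their poses are not given: they have to be found in the camera images.
- gauge: loose metal depth gauge, ~130 g. Origin on the axis at the grip point; +x along the axis to the tip. Square handle 18 x 18 mm from x = -55 to 45 mm, collar 32 mm diameter from 45 to 53, round rod 9 mm diameter to the tip at 163 mm, its last 6 mm tapering to 5 mm. Starts level in the cradle, axis 55 mm above the work surface, +x roughly to world +y (within 0.45 rad).
- gauge_tip (a point): centre of the rod's end face, 163 mm from the gauge's origin along its +x
- collar_face (a point): centre of the collar's face on the rod side, 53 mm from the gauge's origin along its +x; this face comes to rest on the guide tube's mouth
- cradle: fixed dark-blue cradle, open above: base 210 x 60 x 8 mm, two notched posts 8 mm thick at x = -43 and +125 mm, up to 63 mm high. Origin on the work surface below the gauge's starting grip point (within 4 mm along x); x along the gauge. Between the posts fingers have room on both sides of the handle; the gauge lifts straight up.
- guide_tube: white guide tube fixed on the holder: 24 mm outside, 14 mm inside diameter, bore 120 mm deep, closed at the bottom. Origin at the mouth's centre, 100 mm above the work surface; +z along the axis OUT of the mouth. The rod goes in downwards at 35 degrees below level, heading roughly to world +y. With the collar on the mouth the tip is 110 mm deep, clear of the bottom.
- holder: fixed holder that carries the guide tube: dark-blue base 150 x 70 x 12 mm, two white posts. Origin under the base's centre, z up, +x level in the direction in which the tube descends; the mouth is 55 mm towards -x and 100 mm up. Holder and reading stand may change places from run to run.
- reader: fixed reading stand: round steel foot (90 mm), thin post (16 mm) and on it a round white plate 76 mm in diameter whose top is 86 mm above the work surface. Origin under the foot's centre, z up.
- plate_middle (a point): middle of the white reading plate's top face, 86 mm above the work surface
- rack: bystander, loose: dark-blue tube rack 100 x 190 mm with capped tubes up to 98 mm high; origin at its underside's centre
- sanitiser: bystander, loose: clear bottle 56 mm in diameter, 140 mm high; origin at its underside's centre
- sharps_tub: bystander, loose: open yellow tub 90 mm in diameter, 90 mm high; origin at its underside's centre

How it is judged:
By the outcome, as a careful person would: the job done as asked, in the order asked, and still so for the second after the job is handed in, while the arm keeps its last pose, push and grip.
It also fails if it takes over 54 s, if anything falls off the work surface, if the arm or the gripper's body presses on something with over 40 N, if the wrist force passes 120 N, or if a joint passes its speed limit or range.

## Working session

There is one attempt and no reset: what is moved stays moved. The work goes in short steps, Python scripts to look and compute and a tool call to move; the robot and the scene stay as the last step left them, time stands still between calls to the robot, and variables do not carry over. Pictures are saved under pics/ and viewed, about 8 in all and at most 12, crops included, and the job is handed in when it is done.

Besides the shell and the picture viewer there is one more tool, called after "Request:" as name(argument=value, ...) on one line, values as JSON. carry_out: Moves the arm, as the interface text tells. Its arguments: {"type":"object","properties":{"moves":{"type":"array"},"squeeze":{"type":"number"}},"required":["moves"]}

```bash
mkdir -p pics; ls; python3 - <<'E'
from plant import r
import cv2,numpy as np
for n in("top","scene"):
    cv2.imwrite(f"pics/{n}0.png",r.capture(n))
    p=r.camera_params(n);R=cv2.Rodrigues(np.array(p["rvec"],float))[0]
    print(n,np.array(p["K"]).round(1).tolist(),(-R.T@np.array(p["tvec"]).ravel()).round(3))
print(r.tcp_to_grasp,r.get_state())
E
```

```text
pics
top [[426.8, 0.0, 282.6], [0.0, 426.8, 211.0], [0.0, 0.0, 1.0]] [0.341 0.053 1.119]
scene [[528.6, 0.0, 276.8], [0.0, 528.6, 207.8], [0.0, 0.0, 1.0]] [1.163 0.785 1.015]
0.0188 {'time_s': 0.1, 'joints': array([-5.07565477e+01,  2.05886460e+01,  6.39029539e-01, -1.69631606e-02,
       -7.01368652e+01, -1.65081433e+01]), 'qd': array([-0.00124546, -0.03375687,  0.17496233,  0.07676469,  0.00141165,
        0.09739462]), 'joint_torque': array([-2.99257845e-04, -5.84163916e+01,  2.93750685e+01,  7.01546252e+00,
        1.01826258e-02, -7.49711035e-05]), 'tcp_pos': array([ 0.26068227, -0.62215228,  0.22570403]), 'eef_rot': array([ 96.06151823,  89.91205987, 118.79105157]), 'contact_force': array([ 1.2211409 , -0.11736264,  0.71172579]), 'moment': array([0.01093039, 0.02407928, 0.02341625]), 'gripper_width': 0.08761805923924294}
```

View pics/top0.png

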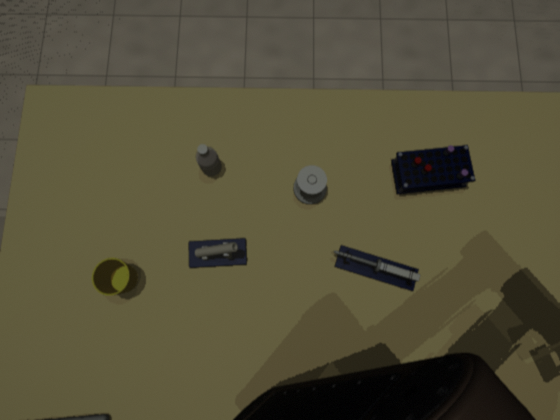

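View pics/scene0.png

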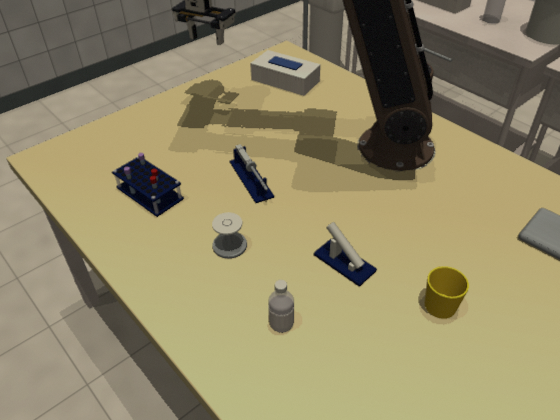

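Top view: the gauge lies in its cradle at (376,268) with its tip to the left (+y). The holder is at (217,252) with the mouth at its right end (~238,247), and the plate is at (312,180). The rack, bottle and tub stand clear. Next I measure them.

```bash
cat > h.py <<'E'
from plant import r
import cv2,numpy as np
from scipy.spatial.transform import Rotation as Ro
def cam(n):
    p=r.camera_params(n);R=cv2.Rodrigues(np.array(p["rvec"],float))[0];t=np.array(p["tvec"],float).ravel()
    return np.array(p["K"],float),R,t
def plane(c,uv,z):
    K,R,t=c;C=-R.T@t;uv=np.atleast_2d(np.array(uv,float))
    d=(R.T@np.linalg.inv(K)@np.c_[uv,np.ones(len(uv))].T).T
    return C+d*((z-C[2])/d[:,2])[:,None]
def proj(c,X):
    K,R,t=c;x=(K@(R@np.atleast_2d(X).T+t[:,None])).T;return x[:,:2]/x[:,2:]
def tri(cs,uvs):
    A=[];b=[]
    for c,uv in zip(cs,uvs):
        K,R,t=c;C=-R.T@t;d=R.T@np.linalg.inv(K)@np.array([*uv,1.]);d/=np.linalg.norm(d);P=np.eye(3)-np.outer(d,d);A.append(P);b.append(P@C)
    X=np.linalg.solve(sum(A),sum(b));return X,[np.linalg.norm(P@X-q) for P,q in zip(A,b)]
E
python3 - <<'E'
from h import *
c=cam("top");im=cv2.imread("pics/top0.png");hsv=cv2.cvtColor(im,cv2.COLOR_BGR2HSV)
m=cv2.inRange(hsv,(105,120,15),(135,255,255))
m=cv2.morphologyEx(m,cv2.MORPH_CLOSE,np.ones((9,9)))
for k in cv2.findContours(m,0,2)[0]:
    if cv2.contourArea(k)<300: continue
    q=cv2.boxPoints(cv2.minAreaRect(k));print("px",q.round(0).tolist())
    P=plane(c,q,.01)[:,:2];e=P[1]-P[0];f=P[2]-P[1];L=e if np.linalg.norm(e)>np.linalg.norm(f) else f
    print(P.mean(0).round(3),np.linalg.norm(e).round(3),np.linalg.norm(f).round(3),"yaw",np.degrees(np.arctan2(*L[::-1])).round(1))
m=cv2.inRange(hsv,(0,0,95),(180,60,255));m[:100]=0
for k in cv2.findContours(m,0,2)[0]:
    if cv2.contourArea(k)<40: continue
    (u,v),wh,a=cv2.minAreaRect(k);print("white",round(u),round(v),wh,a,plane(c,(u,v),.086).round(3))
o=[cv2.resize(im[a:a+100,b:b+130],None,fx=3,fy=3,interpolation=2) for a,b in((210,170),(225,315))]
s=cv2.imread("pics/scene0.png");o2=[cv2.resize(s[a:a+100,b:b+130],None,fx=3,fy=3,interpolation=2) for a,b in((200,290),(120,190))]
cv2.imwrite("pics/crops.png",cv2.convertScaleAbs(np.vstack([np.hstack(o),np.hstack(o2)]),alpha=1.6))
E
```

```text
px [[392.0, 153.0], [469.0, 145.0], [473.0, 181.0], [395.0, 189.0]]
[ 0.713 -0.351] 0.216 0.102 yaw -82.9
white 398 271 (22.132007598876953, 4.71274471282959) 17.354022979736328 [[ 0.425 -0.224  0.086]]
white 312 178 (27.0, 29.0) 90.0 [[ 0.653 -0.016  0.086]]
white 202 148 (8.0, 9.0) 90.0 [[0.73  0.265 0.086]]
```

View pics/crops.png

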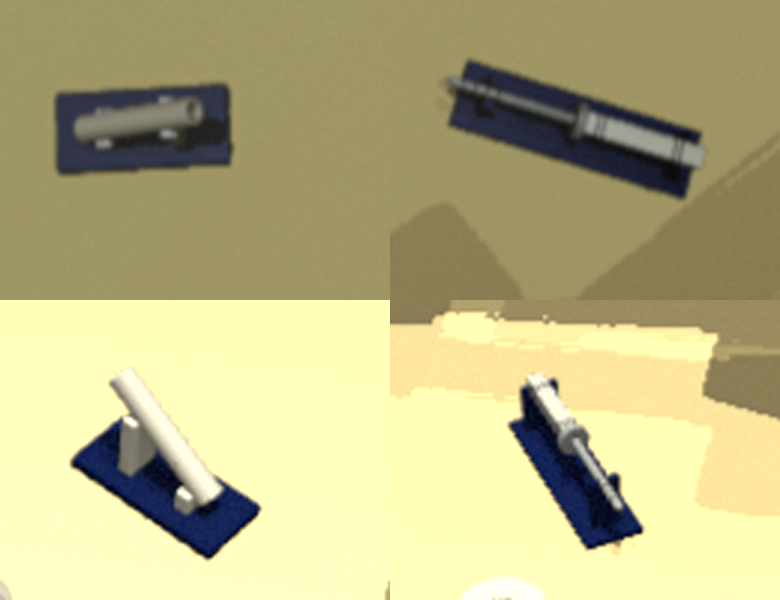

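Crops: the holder base and gauge are clear. The mouth is at crop px (192,110), i.e. top (234,246.7). The gauge runs from its tip at top (334,253) to its tail at (419,277). Now rough poses.

```bash
python3 - <<'E'
from h import *
c=cam("top");im=cv2.imread("pics/top0.png").astype(int)
m=((im[...,0]>im[...,1]+6)&(im[...,0]>im[...,2]+6)).astype(np.uint8)*255;m[:200]=0;m[300:]=0
m=cv2.morphologyEx(m,cv2.MORPH_CLOSE,np.ones((15,15)))
for k in cv2.findContours(m,0,2)[0]:
    if cv2.contourArea(k)<300: continue
    q=cv2.boxPoints(cv2.minAreaRect(k));P=plane(c,q,.01)[:,:2];e=P[1]-P[0];f=P[2]-P[1];L=e if np.linalg.norm(e)>np.linalg.norm(f) else f
    print(P.mean(0).round(4),np.linalg.norm(e).round(3),np.linalg.norm(f).round(3),"yaw",np.degrees(np.arctan2(*L[::-1])).round(1))
def px(a,b,ox,oy):return (a/3+ox-.33,b/3+oy-.33)
H=[px(a,b,170,210) for a,b in((57,93),(227,84),(231,163),(57,173))]
P=plane(c,H,.012);print("holder",P.round(3).tolist(),P.mean(0));d=P[0]+P[3]-P[1]-P[2];print(np.degrees(np.arctan2(d[1],d[0])))
print("mouth",plane(c,px(192,110,170,210),.1))
G=plane(c,[px(57,84,315,225),px(313,155,315,225)],.055);print("gauge",G,np.linalg.norm(G[0]-G[1]));d=G[0]-G[1];d/=np.linalg.norm(d);print(np.degrees(np.arctan2(d[1],d[0])),"grip",G[0]-.163*d)
s=cam("scene");print("mouth tri",tri([c,s],[px(192,110,170,210),px(125,376-300,290,200)]))
# wrist cam relation
K,R,t=cam("wrist");C=-R.T@t;st=r.get_state();T=Ro.from_euler("xyz",st["eef_rot"],degrees=True).as_matrix();print("T",T.round(3).tolist(),"cam in tool",T.T@(C-st["tcp_pos"]),"axis",(T.T@R[2]).round(3))
E
```

```text
[ 0.4386 -0.189 ] 0.055 0.208 yaw -106.8
[0.4719 0.2241] 0.146 0.065 yaw -85.6
holder [[0.501, 0.3, 0.012], [0.511, 0.152, 0.012], [0.443, 0.146, 0.012], [0.432, 0.296, 0.012]] [0.47192521 0.22343894 0.012     ]
94.00010429402477
mouth [[0.47649609 0.17143449 0.1       ]]
gauge [[ 0.47018102 -0.07371677  0.055     ]
 [ 0.41463067 -0.28374443  0.055     ]] 0.21724975489288395
75.18504618688793 grip [ 0.42850223 -0.23129811  0.055     ]
mouth tri (array([0.47603638, 0.17231007, 0.09865189]), [np.float64(0.0009617519553338658), np.float64(0.0009617519553340045)])
T [[-0.001, -0.386, 0.922], [0.001, 0.922, 0.386], [-1.0, 0.002, -0.0]] cam in tool [-0.15891161 -0.00139902 -0.0804483 ] axis [0.955 0.001 0.298]
```

Request:
carry_out(moves=[[17,39,0,0,0,0.0916,100],[34,78,0,0,0,0.183,100],[50,118,0,0,0,0.275,100],[67,157,0,0,0,0.366,100],[84,196,0,0,0,0.458,100]], squeeze=30)

```text
time_s: 0.6
tcp_pos: [0.345, -0.4249, 0.2262]
eef_rot: [84.3, 90.0, 133.4]
contact_force: [1.2, -0.7, -0.7]
gripper_width: 0.0878
```

Request:
carry_out(moves=[[17,39,0,0,0,0.0916,100],[34,78,0,0,0,0.183,100],[50,118,-10,0,0,0.275,100],[67,157,-20,0,0,0.366,100],[84,196,-30,0,0,0.458,100]])

```text
time_s: 1.1
tcp_pos: [0.429, -0.2288, 0.1963]
eef_rot: [-60.9, 90.0, 14.5]
contact_force: [0.9, -0.6, -0.7]
gripper_width: 0.0875
```

Request:
carry_out(moves=[[0,0,0,0,0,0,100],[0,0,0,0,0,0,100]])

```text
time_s: 1.3
tcp_pos: [0.429, -0.2296, 0.1963]
eef_rot: [101.6, 90.0, 177.0]
contact_force: [-0.1, -0.6, -0.8]
gripper_width: 0.0879
```

```bash
python3 - <<'E'
from h import *
import json
c=cam("wrist");im=r.capture("wrist");cv2.imwrite("pics/w1.png",im);np.savez("w1.npz",K=c[0],R=c[1],t=c[2])
st=r.get_state();T=Ro.from_euler("xyz",st["eef_rot"],degrees=True).as_matrix();print(st["time_s"],st["tcp_pos"],st["joints"].round(1),T.round(3).tolist())
d=np.array([.2557,.9668,0]);g=np.array([.4285,-.2313,.055]);print(proj(c,[g,g+.163*d,g-.055*d]).round(0))
E
```

```text
1.35 [ 0.42879335 -0.23042722  0.19653221] [ -5.    4.  -25.    0.  -61.1  -9.7] [[-0.0, -0.967, 0.255], [-0.0, 0.255, 0.967], [-1.0, 0.0, -0.0]]
[[277. 200.]
 [277. 327.]
 [277. 147.]]
```

View pics/w1.png

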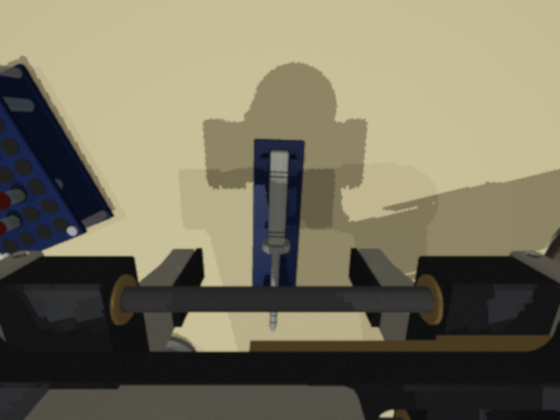

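Wrist view: the handle runs from (280,151) to the collar at (276,245), with the rod tip at (273,328). The gauge lies almost along the tool plane. Next, the centreline.

```bash
python3 - <<'E'
from h import *
z=np.load("w1.npz");c=(z["K"],z["R"],z["t"]);im=cv2.imread("pics/w1.png").astype(int)
hsv=cv2.cvtColor(im.astype(np.uint8),cv2.COLOR_BGR2HSV)
pts=[]
for v in list(range(156,234,6))+list(range(254,284,5)):
    row=im[v,256:300]; m=(row.min(1)>85) if v<240 else ((row[:,0]-row[:,2]<25)&(row.max(1)>70))
    u=np.where(m)[0]+256
    if len(u): pts.append((u.mean(),v)); print(v,u.min(),u.max(),end=" | ")
pts=np.array(pts);h=pts[pts[:,1]<240]
P=plane(c,h,.064);d=P[-1]-P[0];fx,fy=cv2.fitLine(P[:,:2].astype(np.float32),cv2.DIST_L2,0,.01,.01).ravel()[:2]
print("\nhandle dir",np.degrees(np.arctan2(fy,fx)),P[0],P[-1])
rod=pts[pts[:,1]>240];print("rod",plane(c,rod,.0595).round(4).tolist() if len(rod) else "")
print("tail",plane(c,(279.5,150.5),.064),"collar mid",plane(c,(276,245),.055),"tip",plane(c,(273,329.5),.055))
E
```

```text
156 271 287 | 162 270 287 | 168 270 287 | 174 271 287 | 180 271 286 | 192 279 279 | 254 271 299 | 259 271 299 | 264 271 299 | 269 271 299 | 274 270 299 | 279 271 299 | 
handle dir 75.709526 [ 0.41477888 -0.27649321  0.064     ] [ 0.42394223 -0.24104967  0.064     ]
rod [[0.4399, -0.1706, 0.0595], [0.4411, -0.1646, 0.0595], [0.4427, -0.1585, 0.0595], [0.4427, -0.152, 0.0595], [0.4455, -0.1461, 0.0595], [0.4459, -0.1396, 0.0595]]
tail [[ 0.4129606  -0.28155641  0.064     ]] collar mid [[ 0.4429377 -0.1806689  0.055    ]] tip [[ 0.47538439 -0.07144091  0.055     ]]
```

Request:
carry_out(moves=[[0,2,-40,0,0,-0.03,100],[0,2,-80,0,0,-0.03,100],[0,2,-120,0,0,-0.03,100],[0,2,-160,0,0,-0.03,100],[0,2,-160,0,0,-0.03,50]], squeeze=40)

```text
time_s: 1.85
tcp_pos: [0.4246, -0.2292, 0.0325]
eef_rot: [97.5, 89.5, 170.7]
contact_force: [-0.7, -0.1, 0.5]
gripper_width: 0.0836
```

Request:
carry_out(moves=[[0,0,0,0,0,0,10],[0,0,0,0,0,0,0],[0,0,0,0,0,0,0],[0,0,0,0,0,0,0],[0,0,0,0,0,0,0]])

```text
time_s: 2.35
tcp_pos: [0.4295, -0.2286, 0.0376]
eef_rot: [-79.2, 89.9, -5.7]
contact_force: [0.8, -0.3, -0.3]
gripper_width: 0.0451
```

Request:
carry_out(moves=[[0,0,0,0,0,0,0],[0,0,0,0,0,0,0],[0,0,0,0,0,0,0],[0,0,0,0,0,0,0],[0,0,0,0,0,0,0]])

```text
time_s: 2.85
tcp_pos: [0.4288, -0.2285, 0.0365]
eef_rot: [100.7, 90.0, 174.2]
contact_force: [0.6, 0.8, 1.4]
gripper_width: 0.0176
```

Request:
carry_out(moves=[[0,0,0,0,0,0,0],[0,0,0,0,0,0,0],[0,0,0,0,0,0,0]])

```text
time_s: 3.15
tcp_pos: [0.4288, -0.2285, 0.0366]
eef_rot: [70.2, 90.0, 143.7]
contact_force: [0.1, 1.3, 1.6]
gripper_width: 0.0176
```

Request:
carry_out(moves=[[0,0,30,0,0,0,0],[0,0,70,0,0,0,0],[0,0,110,0,0,0,0],[0,0,150,0,0,0,0],[0,10,180,0,0,0,0]])

```text
time_s: 3.65
tcp_pos: [0.4291, -0.2191, 0.219]
eef_rot: [-90.7, 89.9, -17.2]
contact_force: [0.4, 1.0, -1.5]
gripper_width: 0.0177
```

Request:
carry_out(moves=[[4,35,5,0,0,0.036,0],[8,75,10,0,0,0.072,0],[12,115,15,0,0,0.108,0],[16,155,20,0,0,0.144,0],[20,195,20,0,0,0.18,0]])

```text
time_s: 4.15
tcp_pos: [0.4489, -0.022, 0.2372]
eef_rot: [-66.5, 89.9, 17.4]
contact_force: [1.5, -0.3, -1.1]
gripper_width: 0.0177
```

Request:
carry_out(moves=[[4,40,0,0,0,0.036,0],[8,80,0,0,0,0.072,0],[12,120,0,0,0,0.108,0],[16,160,0,0,0,0.144,0],[20,200,0,0,0,0.18,0]])

```text
time_s: 4.65
tcp_pos: [0.4685, 0.1781, 0.2364]
eef_rot: [57.7, 90.0, 151.9]
contact_force: [0.8, 0.6, -0.6]
gripper_width: 0.0176
```

Request:
carry_out(moves=[[0,35,0,0,0,0,0],[0,60,0,0,0,0,0],[0,60,0,0,0,0,0],[0,60,0,0,0,0,0]])

```text
time_s: 5.05
tcp_pos: [0.4684, 0.2366, 0.2359]
eef_rot: [127.6, 89.9, -138.2]
contact_force: [-0.7, -0.1, -2.0]
gripper_width: 0.0177
```

```bash
python3 - <<'E'
from h import *
c=cam("wrist");im=r.capture("wrist");cv2.imwrite("pics/w2.png",im);np.savez("w2.npz",K=c[0],R=c[1],t=c[2])
st=r.get_state();T=Ro.from_euler("xyz",st["eef_rot"],degrees=True).as_matrix();print(st["time_s"],st["tcp_pos"],st["joints"].round(1),T.round(3).tolist(),st["gripper_width"],c[0].tolist())
print(proj(c,[[.476,.171,.1]]).round(0))
t=r.capture("top");s=r.capture("scene");cv2.imwrite("pics/t2.png",t);cv2.imwrite("pics/s2.png",s)
E
```

```text
5.1 [0.46847428 0.23607998 0.2360903 ] [ 48.2   6.  -17.3  -0.  -66.8 -44. ] [[-0.001, -0.997, -0.072], [-0.001, -0.072, 0.997], [-1.0, 0.001, -0.001]] 0.017477442447328236 [[290.17144112490473, 0.0, 276.12105456134344], [0.0, 290.17144112490473, 212.08286833991687], [0.0, 0.0, 1.0]]
[[274. 138.]]
```

View pics/w2.png

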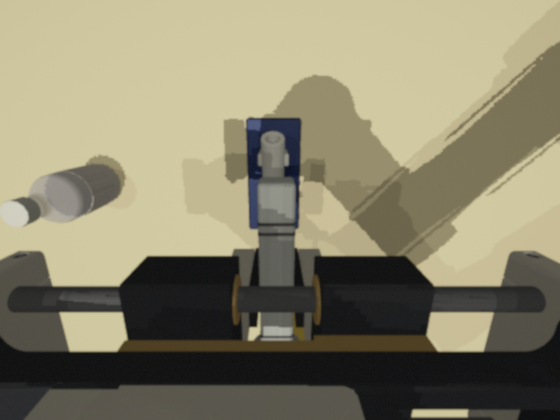

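Wrist view 2: the mouth rim shows near (272,138). The base spans columns 247–301 symmetrically, so the holder's yaw is about the tool's 94.1°. Next, a refinement of the mouth, and a check of the gauge's yaw in the hand.

```bash
python3 - <<'E'
from h import *
z=np.load("w2.npz");c=(z["K"],z["R"],z["t"]);im=cv2.imread("pics/w2.png")
a=cv2.resize(im[110:235,235:315],None,fx=4.5,fy=4.5,interpolation=2)
t=cv2.imread("pics/t2.png");s=cv2.imread("pics/s2.png")
b=cv2.resize(t[200:290,150:260],None,fx=3,fy=3,interpolation=2);d=cv2.resize(s[150:280,270:390],None,fx=2.75,fy=2.2,interpolation=2)
v=np.vstack([b,d]);v=np.vstack([v,np.zeros((max(0,a.shape[0]-v.shape[0]),v.shape[1],3),np.uint8)])[:a.shape[0]]
cv2.imwrite("pics/w2c.png",cv2.convertScaleAbs(np.hstack([a,v]),alpha=1.3));print(a.shape)
I=im.astype(int)
for v in (122,130,134,138,142,150,158,166,172,200,215,222):
    row=I[v,240:308];blue=(row[:,0]-row[:,2])
    w=np.where(blue<12)[0]+240;bl=np.where(blue>20)[0]+240
    k=w[(w>255)&(w<295)]
    print(v,"blue",bl.min(),bl.max(),"nonblue",(k.min(),k.max()) if len(k) else "")
e=plane(c,[(247.5,120),(300.5,120),(250,226),(297.5,226)],.012);print(e.round(4).tolist());dd=(e[2]+e[3]-e[0]-e[1]);print(np.degrees(np.arctan2(dd[1],dd[0])),"c",(e[0]+e[1])/2)
for q in((272,138),(272.5,139)):print(plane(c,q,.1))
E
```

```text
(562, 360, 3)
122 blue 247 299 nonblue 
130 blue 247 298 nonblue (np.int64(270), np.int64(271))
134 blue 248 298 nonblue (np.int64(262), np.int64(282))
138 blue 248 298 nonblue (np.int64(260), np.int64(284))
142 blue 248 298 nonblue (np.int64(260), np.int64(284))
150 blue 248 298 nonblue (np.int64(259), np.int64(286))
158 blue 249 298 nonblue (np.int64(257), np.int64(289))
166 blue 249 298 nonblue (np.int64(259), np.int64(288))
172 blue 249 297 nonblue (np.int64(262), np.int64(284))
200 blue 250 297 nonblue (np.int64(258), np.int64(294))
215 blue 250 297 nonblue (np.int64(258), np.int64(294))
222 blue 250 296 nonblue (np.int64(258), np.int64(294))
[[0.511, 0.1557, 0.012], [0.4445, 0.1509, 0.012], [0.5013, 0.2971, 0.012], [0.4348, 0.2923, 0.012]]
93.91728460517464 c [0.47775523 0.15329377 0.012     ]
[[0.4779769  0.17072412 0.1       ]]
[[0.47741896 0.1716434  0.1       ]]
```

View pics/w2c.png

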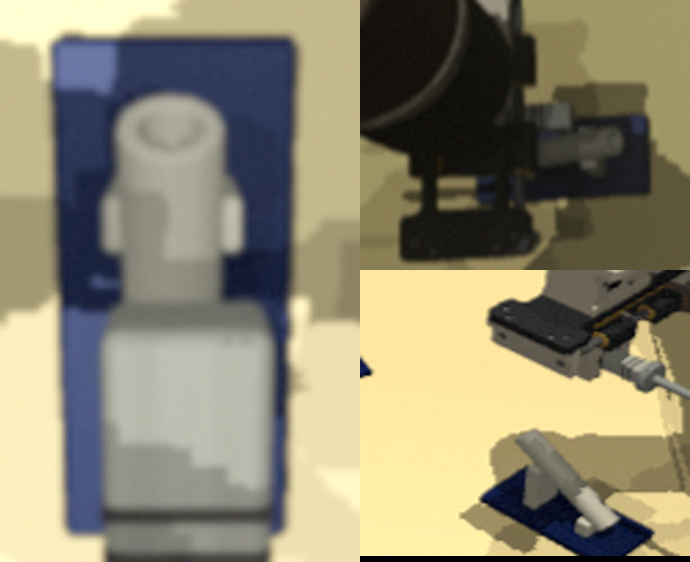

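Request:
carry_out(moves=[[4,-45,0,0,0,0,0],[8,-90,0,0,0,0,0],[12,-135,0,0,0,0,0],[16,-180,0,0,0,0,0],[20,-228,0,0,0,0,0]])

```text
time_s: 5.7
tcp_pos: [0.4884, 0.0061, 0.2371]
eef_rot: [-72.5, 89.9, 21.6]
contact_force: [1.6, -1.3, -0.5]
gripper_width: 0.018
```

Request:
carry_out(moves=[[0,0,0,-0.122,-0.0086,0,0],[0,0,0,-0.244,-0.0172,0,0],[0,0,0,-0.366,-0.0258,0,0],[0,0,0,-0.488,-0.0344,0,0],[0,0,0,-0.609,-0.043,0,0]])

```text
time_s: 6.2
tcp_pos: [0.4891, 0.0078, 0.2376]
eef_rot: [-179.8, 54.8, -85.8]
contact_force: [0.6, -0.2, -1.5]
gripper_width: 0.0178
```

Request:
carry_out(moves=[[0,0,0,0,0,0,0],[0,0,0,0,0,0,0],[0,0,0,0,0,0,0]])

```text
time_s: 6.5
tcp_pos: [0.4889, 0.0081, 0.2369]
eef_rot: [180.0, 55.2, -86.0]
contact_force: [-0.6, -0.4, -0.1]
gripper_width: 0.018
```

```bash
cat >> h.py <<'E'
M=np.array([.4768,.172,.1]);a,p=np.radians([94.,35.]);D=np.array([np.cos(a)*np.cos(p),np.sin(a)*np.cos(p),-np.sin(p)])
def rep():
    st=r.get_state();T=Ro.from_euler("xyz",st["eef_rot"],degrees=True).as_matrix();x,y,z=T.T
    tcp=st["tcp_pos"];G=tcp-r.tcp_to_grasp*x;tip=G+.163*z
    tx=np.array([np.cos(a)*-np.sin(p),np.sin(a)*-np.sin(p),-np.cos(p)]);W=np.c_[tx,np.cross(D,tx),D]
    print("t",st["time_s"],"tcp",tcp.round(4),"q",st["joints"].round(1),"F",st["contact_force"].round(1),"w",round(st["gripper_width"],4))
    print("axis",z.round(4),"rotvec to go",Ro.from_matrix(W@T.T).as_rotvec().round(4),"tip",tip.round(4))
    s=(tip-M)@D;print("depth mm",round(s*1e3,1),"tip off-axis mm",((tip-M-s*D)*1e3).round(2),"collar",((G+.053*z-M)*1e3).round(1))
    return st,T,G,tip
E
python3 - <<'E'
from h import *
rep()
E
```

```text
t 6.5 tcp [0.4889 0.0081 0.2369] q [ 44.3   8.9 -33.2  27.  -74.  -53.9] F [-0.6 -0.4 -0.1] w 0.018
axis [-0.0581  0.8187 -0.5712] rotvec to go [-0.0029 -0.0003 -0.0009] tip [0.4787 0.1523 0.1592]
depth mm -50.2 tip off-axis mm [-1.01 21.3  30.45] collar [   8.2 -109.8  122.1]
```

Request:
carry_out(moves=[[0,0,-15,-0.003,0,-0.001,0],[0,0,-30,-0.003,0,-0.001,0],[0,-1,-45,-0.003,0,-0.001,0],[0,-1,-45,-0.003,0,-0.001,0],[0,-1,-45,-0.003,0,-0.001,0]])

```text
time_s: 7.0
tcp_pos: [0.4891, 0.007, 0.1924]
eef_rot: [180.0, 54.9, -86.0]
contact_force: [-0.2, 0.5, -1.4]
gripper_width: 0.0176
```

```bash
python3 - <<'E'
from h import *
st,T,G,tip=rep()
t=r.capture("top");s=r.capture("scene");w=r.capture("wrist");cv2.imwrite("pics/t3.png",t);cv2.imwrite("pics/s3.png",s);cv2.imwrite("pics/w3.png",w)
for n in("top","scene","wrist"):print(n,proj(cam(n),[tip,M,M+.1*D,G+.053*T[:,2]]).round(1).tolist())
S=cam("scene");u,v=proj(S,M)[0].astype(int)
cr=lambda im,n:(lambda q:cv2.resize(im[int(q[1])-45:int(q[1])+45,int(q[0])-60:int(q[0])+60],None,fx=5,fy=5,interpolation=2))(proj(cam(n),M)[0])
print([ (proj(cam(n),M)[0].astype(int)-[60,45]).tolist() for n in("top","scene")])
cv2.imwrite("pics/c3.png",cv2.convertScaleAbs(np.hstack([cr(t,"top")[:,100:500],cr(s,"scene")[:,100:500]]),alpha=1.2))
E
```

```text
t 7.0 tcp [0.4891 0.007  0.1924] q [ 44.1  11.6 -36.8  28.2 -68.5 -56.9] F [-0.2  0.5 -1.4] w 0.0176
axis [-0.0569  0.8163 -0.5748] rotvec to go [0.0014 0.     0.0003] tip [0.4791 0.1509 0.1141]
depth mm -25.5 tip off-axis mm [ 0.82 -0.3  -0.5 ] collar [   8.5 -110.9   77.4]
top [[241.7, 244.6], [233.4, 246.2], [203.6, 251.0], [279.5, 238.4]]
scene [[324.1, 216.5], [330.7, 224.7], [355.1, 257.8], [297.5, 180.3]]
wrist [[277.5, 482.1], [278.5, 506.6], [278.2, 584.6], [277.8, 357.6]]
[[173, 201], [270, 179]]
```

View pics/c3.png

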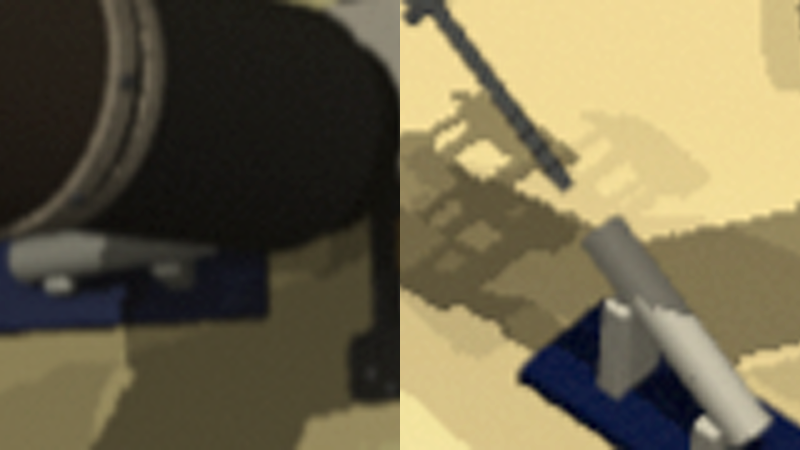

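Scene crop: the rod tip is at about (323.2,216.2) and the mouth at about (330.4,224.8), against predicted (324.1,216.5) and (330.7,224.7). The rod line passes within roughly 1 px of the mouth's centre. I check that subpixel with edge profiles.

```bash
python3 - <<'E'
from h import *
st,T,G,tip=rep();S=cam("scene");g=cv2.GaussianBlur(cv2.imread("pics/s3.png"),(3,3),0).astype(np.float32).sum(2)/3
def prof(X,d):
    p=proj(S,X)[0];q=proj(S,X+.01*d)[0];e=(q-p)/np.linalg.norm(q-p);n=np.array([e[1],-e[0]])  # n: to right/up
    s=np.arange(-8,8.01,.25);xy=(p+s[:,None]*n).astype(np.float32)
    v=cv2.remap(g,xy[:,:1].copy(),xy[:,1:].copy(),cv2.INTER_LINEAR).ravel();gr=np.gradient(v)
    return s,v,gr,n
z=T[:,2]
for k in (.075,.09,.105,.12,.135,.15):
    s,v,gr,n=prof(G+k*z,z);m=abs(s)<4;i=np.argmin(np.where(m,gr,9e9));j=np.argmax(np.where(m,gr,-9e9));print("rod",k,s[i],s[j],"c",(s[i]+s[j])/2)
for k in (.005,.012,.02,.03,.04,.05,.06):
    s,v,gr,n=prof(M+k*D,D);m=abs(s)<8;L=m&(s<-2);R_=m&(s>2);i=np.argmax(np.where(L,abs(gr),0));j=np.argmax(np.where(R_,abs(gr),0));print("tube",k,s[i],s[j],"c",(s[i]+s[j])/2)
J=[(proj(S,M+1e-3*e)-proj(S,M))[0]@n for e in np.eye(3)];print("n px per mm xyz",np.round(J,3))
E
```

```text
t 7.15 tcp [0.4893 0.0076 0.1925] q [ 44.1  11.6 -36.8  28.2 -68.5 -56.9] F [-0.5 -0.7 -1. ] w 0.0173
axis [-0.0572  0.8164 -0.5746] rotvec to go [ 0.0012  0.0006 -0.0005] tip [0.4792 0.1514 0.1142]
depth mm -25.1 tip off-axis mm [ 0.94 -0.07 -0.19] collar [   8.7 -110.4   77.4]
rod 0.075 -2.25 1.25 c -0.5
rod 0.09 -2.25 1.0 c -0.625
rod 0.105 -2.75 1.25 c -0.75
rod 0.12 -2.5 1.0 c -0.75
rod 0.135 -2.75 2.5 c -0.125
rod 0.15 -2.75 1.25 c -0.75
tube 0.005 -6.0 4.25 c -0.875
tube 0.012 -6.0 4.5 c -0.75
tube 0.02 -6.0 7.75 c 0.875
tube 0.03 -7.0 2.25 c -2.375
tube 0.04 -4.0 2.25 c -0.875
tube 0.05 -3.75 2.25 c -0.75
tube 0.06 -4.0 3.75 c -0.125
n px per mm xyz [-0.348  0.108  0.189]
```

Request:
carry_out(moves=[[-1,0,0,0.001,0,0,0],[-1.6,8.2,-5.7,0.001,0,0,0],[-2.1,16.3,-11.5,0.001,0,0,0],[-2.7,24.5,-17.2,0.001,0,0,0],[-3.0,28.6,-20.1,0.001,0,0,0]])

```text
time_s: 7.65
tcp_pos: [0.4858, 0.0371, 0.1706]
eef_rot: [179.8, 54.9, -86.0]
contact_force: [-0.5, 0.2, -1.6]
gripper_width: 0.0177
```

```bash
python3 - <<'E'
from h import *
rep()
E
```

```text
t 7.65 tcp [0.4858 0.0371 0.1706] q [ 47.   14.  -36.6  27.1 -67.5 -59.7] F [-0.5  0.2 -1.6] w 0.0177
axis [-0.0595  0.8157 -0.5754] rotvec to go [ 0.0023 -0.0016 -0.0018] tip [0.4753 0.1808 0.0922]
depth mm 11.8 tip off-axis mm [-0.79 -0.77 -1.02] collar [  5.1 -80.9  55.5]
```

Request:
carry_out(moves=[[0,7.7,-4.8,0.001,0,0,0],[-0.5,15.1,-10,0.001,0,0,0],[-1,22.4,-15.1,0.001,0,0,0],[-1.5,29.8,-20.3,0.001,0,0,0],[-2.0,37.2,-25.4,0.001,0,0,0]])

```text
time_s: 8.15
tcp_pos: [0.4839, 0.0739, 0.1457]
eef_rot: [179.9, 55.0, -86.0]
contact_force: [0.8, -1.1, -0.5]
gripper_width: 0.0179
```

```bash
python3 - <<'E'
from h import *
rep();print(r.get_state()["moment"])
E
```

```text
t 8.15 tcp [0.4839 0.0739 0.1457] q [ 50.   17.1 -35.7  25.8 -66.3 -62.6] F [ 0.8 -1.1 -0.5] w 0.0179
axis [-0.0584  0.8167 -0.5741] rotvec to go [ 0.0007 -0.0008 -0.001 ] tip [0.4736 0.2178 0.0675]
depth mm 56.3 tip off-axis mm [ 0.   -0.17 -0.24] collar [  3.2 -44.   30.6]
[ 2.14097632  0.22103849 -0.03743409]
```

Request:
carry_out(moves=[[-0.5,7.4,-5.2,0,0,0,0],[-1,14.7,-10.3,0,0,0,0],[-1.5,22.1,-15.5,0,0,0,0],[-2,29.4,-20.6,0,0,0,0],[-2.6,36.8,-25.8,0,0,0,0]])

```text
time_s: 8.65
tcp_pos: [0.4812, 0.1107, 0.1198]
eef_rot: [179.9, 55.0, -86.0]
contact_force: [-0.3, 0.3, -1.0]
gripper_width: 0.0178
```

```bash
python3 - <<'E'
from h import *
rep();print(r.get_state()["moment"])
E
```

```text
t 8.65 tcp [0.4812 0.1107 0.1198] q [ 52.9  20.4 -34.4  24.6 -65.1 -65.3] F [-0.3  0.3 -1. ] w 0.0178
axis [-0.0584  0.8167 -0.5741] rotvec to go [ 0.0007 -0.0008 -0.001 ] tip [0.471  0.2546 0.0417]
depth mm 101.3 tip off-axis mm [-0.05 -0.17 -0.24] collar [ 0.6 -7.2  4.8]
[2.09715894 0.24659647 0.00965971]
```

Request:
carry_out(moves=[[-0.1,1.6,-1.1,0,0,0,0],[-0.2,3.3,-2.3,0,0,0,0],[-0.3,4.5,-3.2,0,0,0,0],[-0.35,5.3,-3.7,0,0,0,0],[-0.4,5.7,-4.0,0,0,0,0]])

```text
time_s: 9.15
tcp_pos: [0.4808, 0.1157, 0.1164]
eef_rot: [179.9, 55.0, -86.0]
contact_force: [-0.3, -0.3, -1.6]
gripper_width: 0.0179
```

Request:
carry_out(moves=[[0,0.4,-0.3,0,0,0,0],[-0.1,0.8,-0.6,0,0,0,0],[-0.1,1.2,-0.9,0,0,0,0],[-0.1,1.6,-1.1,0,0,0,0],[-0.1,1.6,-1.1,0,0,0,0]])

```text
time_s: 9.65
tcp_pos: [0.4807, 0.1163, 0.1158]
eef_rot: [179.9, 54.8, -86.1]
contact_force: [1.7, -5.6, 4.1]
gripper_width: 0.0176
```

Request:
carry_out(moves=[[0,0.4,-0.3,0,0,0,0],[-0.1,0.8,-0.6,0,0,0,0],[-0.1,1.2,-0.8,0,0,0,0],[-0.1,1.2,-0.8,0,0,0,0],[-0.1,1.2,-0.8,0,0,0,0]])

```text
time_s: 10.15
tcp_pos: [0.4806, 0.1163, 0.1159]
eef_rot: [179.9, 54.7, -86.1]
contact_force: [3.1, -8.8, 8.7]
gripper_width: 0.0176
```

```bash
python3 - <<'E'
from h import *
rep();s=r.capture("scene");cv2.imwrite("pics/s4.png",s);w=r.capture("wrist")
q=proj(cam("scene"),M)[0].astype(int);print(q)
a=cv2.resize(s[q[1]-50:q[1]+50,q[0]-50:q[0]+50],None,fx=5,fy=5,interpolation=2)
cv2.imwrite("pics/c4.png",cv2.convertScaleAbs(a,alpha=1.3))
E
```

```text
t 10.15 tcp [0.4806 0.1163 0.1159] q [ 53.4  21.1 -34.1  24.4 -65.2 -65.8] F [ 3.1 -8.8  8.7] w 0.0176
axis [-0.0576  0.8141 -0.5779] rotvec to go [ 0.0054 -0.001   0.0001] tip [0.4705 0.2598 0.037 ]
depth mm 108.3 tip off-axis mm [-0.14 -0.64 -0.9 ] collar [ 0.  -1.7  0.6]
[330 224]
```

View pics/c4.png

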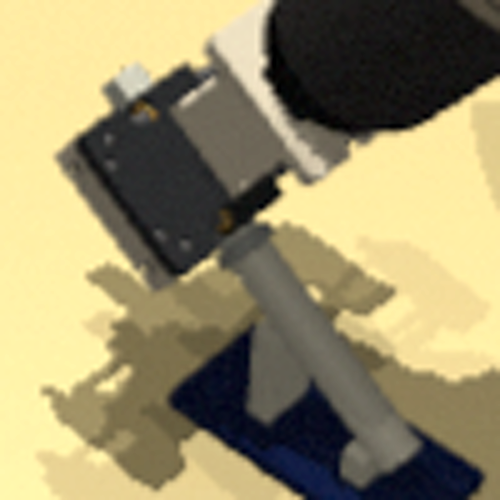

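The collar is seated on the mouth: it stopped firm at 12.8 N with no further advance. Withdrawing now.

Request:
carry_out(moves=[[0.3,-4.1,2.9,0.003,0,0,0],[1.1,-16.3,11.5,0.003,0,0,0],[2.3,-32.7,22.9,0.003,0,0,0],[3.4,-49,34.4,0.003,0,0,0],[4.6,-65.4,45.9,0.003,0,0,0]])

```text
time_s: 10.75
tcp_pos: [0.4851, 0.0515, 0.1614]
eef_rot: [180.0, 55.2, -86.0]
contact_force: [0.2, -0.4, -1.1]
gripper_width: 0.0179
```

Request:
carry_out(moves=[[0.9,-12.3,8.6,0,0,0,0],[1.7,-24.5,17.2,0,0,0,0],[2.6,-36.8,25.8,0,0,0,0],[3.7,-53.1,37.3,0,0,0,0],[5.1,-73.5,51.6,0,0,0,0]])

```text
time_s: 11.25
tcp_pos: [0.4904, -0.0214, 0.2125]
eef_rot: [179.9, 55.1, -86.0]
contact_force: [0.5, -0.1, -1.2]
gripper_width: 0.0174
```

```bash
python3 - <<'E'
from h import *
rep()
E
```

```text
t 11.25 tcp [ 0.4904 -0.0214  0.2125] q [ 41.3   9.3 -36.9  29.1 -69.4 -53.8] F [ 0.5 -0.1 -1.2] w 0.0174
axis [-0.0592  0.8181 -0.572 ] rotvec to go [-0.0018 -0.0015 -0.0015] tip [0.48   0.1227 0.1347]
depth mm -60.4 tip off-axis mm [-0.3   0.02  0.06] collar [   9.7 -139.3   97.6]
```

Request:
carry_out(moves=[[10,-10,12,0.122,0.0086,0,0],[20,-20,24,0.244,0.0172,0,0],[30,-30,36,0.366,0.0258,0,0],[40,-40,48,0.488,0.0344,0,0],[50,-50,60,0.609,0.043,0,0]])

```text
time_s: 11.75
tcp_pos: [0.5407, -0.0711, 0.274]
eef_rot: [-25.4, 89.6, 68.8]
contact_force: [1.1, -0.4, -1.1]
gripper_width: 0.0178
```

Request:
carry_out(moves=[[25,-22,0,0,0,0,0],[50,-44,0,0,0,0,0],[75,-66,0,0,0,0,0],[100,-88,0,0,0,0,0],[120,-108,0,0,0,0,0]])

```text
time_s: 12.25
tcp_pos: [0.6608, -0.1805, 0.2717]
eef_rot: [42.1, 89.9, 136.1]
contact_force: [-0.5, 0.2, 0.0]
gripper_width: 0.0178
```

Request:
carry_out(moves=[[0,0,-20,0,0,0,0],[0,0,-50,0,0,0,0],[0,0,-80,0,0,0,0],[0,0,-80,0,0,0,0],[0,0,-80,0,0,0,0]])

```text
time_s: 12.75
tcp_pos: [0.6601, -0.1791, 0.1924]
eef_rot: [53.8, 89.9, 147.9]
contact_force: [0.3, -0.4, -0.5]
gripper_width: 0.0175
```

```bash
python3 - <<'E'
from h import *
st,T,G,tip=rep()
C=[]
for n,f in(("top","pics/top0.png"),("scene","pics/scene0.png")):
    c=cam(n);im=cv2.imread(f);g=im.min(2);p=proj(c,[.653,-.016,.086])[0].astype(int)
    m=np.zeros_like(g);w=24;sl=np.s_[p[1]-w:p[1]+w,p[0]-w:p[0]+w];hs=cv2.cvtColor(im,cv2.COLOR_BGR2HSV)[sl]
    m[sl]=((hs[...,1]<60)&(hs[...,2]>(95 if n=="top" else 120)))*255
    k=max(cv2.findContours(m,0,2)[0],key=cv2.contourArea);e=cv2.fitEllipse(cv2.convexHull(k));print(n,p,e,plane(c,e[0],.086));C.append((c,e[0]))
print("tri",tri(*zip(*C)))
t=r.capture("top");s=r.capture("scene");o=[]
for n,im in(("top",t),("scene",s)):
    q=proj(cam(n),[.653,-.016,.1])[0].astype(int);print(n,q-[40,50],proj(cam(n),[tip,[.653,-.016,.086]]).round(1).tolist());o.append(cv2.resize(im[q[1]-50:q[1]+50,q[0]-40:q[0]+40],None,fx=5,fy=5,interpolation=2))
cv2.imwrite("pics/c5.png",cv2.convertScaleAbs(np.hstack(o),alpha=1.2))
E
```

```text
t 12.75 tcp [ 0.6601 -0.1791  0.1924] q [  1.1  22.6  -0.7  -0.1 -66.8   3.1] F [ 0.3 -0.4 -0.5] w 0.0175
axis [-0.0713  0.9975  0.0012] rotvec to go [-0.6104 -0.0447 -0.001 ] tip [ 0.6485 -0.0166  0.2114]
depth mm -227.8 tip off-axis mm [158.66  -2.43 -19.26] collar [ 179.5 -298.3  111.3]
top [311 178] ((311.65948486328125, 178.52809143066406), (27.532485961914062, 29.490358352661133), 102.07354736328125) [[ 0.65290367 -0.01670118  0.086     ]]
scene [227 222] ((226.64105224609375, 222.71629333496094), (21.090288162231445, 29.816709518432617), 84.19850158691406) [[ 0.65377343 -0.01651616  0.086     ]]
tri (array([ 0.65327689, -0.01690906,  0.0853069 ]), [np.float64(0.00022247808190296485), np.float64(0.0002224780819027864)])
top [271 126] [[315.4, 164.2], [311.4, 178.5]]
scene [186 168] [[223.9, 183.7], [227.0, 222.7]]
```

View pics/c5.png

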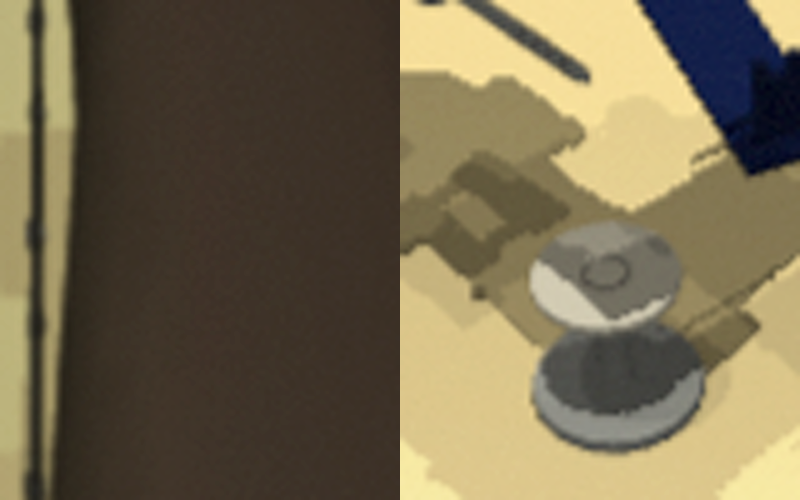

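The scene crop shows the tip at about (223.2,183.6), against a predicted (223.9,183.7), with the gauge level and clear of the plate. Two views put the plate's middle at (0.653,-0.017,0.086). Going down 95 mm.

Request:
carry_out(moves=[[4.5,0,-25,0,0,0,0],[4.5,0,-50,0,0,0,0],[4.5,0,-75,0,0,0,0],[4.5,0,-90,0,0,0,0],[4.5,0,-95,0,0,0,0]])

```text
time_s: 13.35
tcp_pos: [0.6647, -0.1783, 0.0965]
eef_rot: [29.6, 89.9, 123.7]
contact_force: [-0.4, -0.4, -1.4]
gripper_width: 0.0178
```

Request:
carry_out(moves=[[0,0,0,0,0,0,0],[0,0,0,0,0,0,0],[0,0,0,0,0,0,0],[0,0,0,0,0,0,0],[0,0,0,0,0,0,0]])

```text
time_s: 13.85
tcp_pos: [0.6651, -0.1783, 0.0975]
eef_rot: [-13.7, 89.9, 80.4]
contact_force: [-0.3, 0.2, -1.0]
gripper_width: 0.0179
```

```bash
python3 - <<'E'
from h import *
st,T,G,tip=rep();s=r.capture("scene")
print(proj(cam("scene"),[tip]).round(1))
cv2.imwrite("pics/c6.png",cv2.convertScaleAbs(cv2.resize(s[100:360,80:400],None,fx=2.3,fy=2.3,interpolation=2),alpha=1.2))
E
```

```text
t 13.85 tcp [ 0.6651 -0.1783  0.0975] q [  1.1  27.3  -6.4  -0.1 -56.3   3.1] F [-0.3  0.2 -1. ] w 0.0179
axis [-0.0711  0.9975  0.0019] rotvec to go [-0.6113 -0.0427 -0.0014] tip [ 0.6535 -0.0158  0.1166]
depth mm -173.1 tip off-axis mm [166.83 -46.35 -82.66] collar [ 184.5 -297.5   16.4]
[[225.9 214. ]]
```

View pics/c6.png

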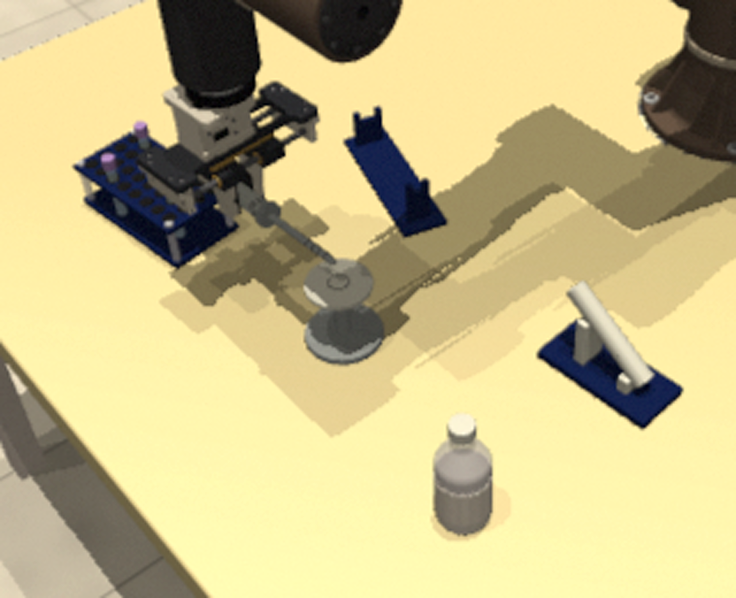

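The final view shows the tip at (225.7,214.3), against a predicted (225.9,214.0). It hangs level above the plate's middle. The rack and bottle are where they were, and nothing touches.

```bash
python3 -c "
from plant import r
print(r.close_job())"
```

```text
the job is handed in; nothing more can be done
None
```

I checked the holder with the gauge as asked and handed the job in at about 13.9 s. The gauge is still held level above the reading plate.

- **Insertion:** I took the gauge from the cradle and slid the rod down the guide tube with almost no force. The collar stopped on the mouth at a computed depth of 108.3 mm, pushing about 13 N without further advance. The scene picture showed the collar on the mouth. The 1.7 mm short of the nominal 110 mm is within calibration and grip error. I then drew the gauge right out, to about 60 mm clear of the mouth.
- **Final hold:** The arm's readings put the tip at (0.6535, -0.0158, 0.1166). That is about 1 mm to the side of the measured plate middle and 30.6 mm above it. The axis is level to about 0.1°. The force reading is only its usual noise (about 1 N), and the grip is firm at 17.9 mm.
- **Last picture:** The tip matched its predicted pixel to within 0.5 px. The rack and bottle looked unmoved and nothing was touching the gauge. The yellow tub was out of the frame, but the arm never came near it.

No check failed.

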